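# Raise the counterweighted hold-down arm and slide the cassette carrier out

### The job

With the fingertips, push the hold-down arm of the cassette jig up past its balance point so that it stays raised by itself against its stop. Then push the cassette carrier it was holding away from the robot along its rails, all the way out to its end stop. Leave the loose things around the jig where they are.

Things in the scene. Friction and masses are not known exactly. Their poses are not given: they have to be found in the camera images.
- jig: Fixed jig: grey base plate 12 mm thick. Origin on the bench; jig x points to the hinge (to the robot's right), jig y away from the robot along the rails, z up; turned up to 0.45 rad either way. Plate spans x -100..170, y -85..165 mm. Two hinge posts at x 70, y +-32 mm, 102 mm tall; rubber-topped block for the counterweight at x 130 mm, 58 mm tall.
- hinge_point (a point): Point on the arm's hinge axis, midway between the hinge posts, 85 mm above the bench; axes as the jig. The hinge axis runs along jig y.
- push_bar (a point): Centre of the push bar at the arm's free end: dark round steel, diameter 16 mm, 80 mm long along jig y, 190 mm from the hinge. Lowered it is 85 mm above the bench, at the jig's left end as the robot sees it, free space beneath. Turns with the arm, a flat strip 30 x 8 mm (point x: bar to hinge). A foot hangs 35 mm below the strip 110 mm from the hinge; a counterweight (44 mm) stands 60 mm above the hinge.
- hold_arm (a joint): Arm angle, rad: 0 lowered (level, pointing to jig -x), grows as the bar goes up and over towards jig +x; 1.65 at the stop, just past upright. The bar takes 1.5 to 3 N to push up, less as it rises. Balance point about 0.9: below it falls back, above it falls to the stop and stays. Lowered, the foot stands between the carrier's lugs and locks it.
- sled_face (a point): Centre of the cassette carrier's push face. Carrier: aluminium block 100 (jig x) x 120 (jig y) x 32 mm high, black cassette let into its top, two lugs 12 mm high in the middle. The face is its upright end nearest the robot (jig -y), 100 mm wide, 16 to 48 mm above the bench (point at 32 mm). Axes as the jig; the carrier's centre lies 60 mm to jig +y.
- sled (a joint): Travel of the carrier along its rails towards jig +y (away from the robot), in m: 0 at the start (under the arm), 0.085 at the end stop. Moves against about 1.5 N of friction and stays where it is left.
- jar: Screw jar, loose, 54 mm diameter, 65 mm tall, standing on the bench in front of the jig, to the right; origin at the centre of its underside. To be left alone.
- detector: White smoke detector head, loose, 100 mm diameter, 44 mm tall, on the bench left of the jig; origin at the centre of its underside. To be left alone.
- spare_cassette: Spare black cassette, loose, 110 x 85 x 12 mm, flat on the bench right of the jig; origin at the centre of its underside. To be left alone.
- tape: Roll of tape, loose, 90 mm diameter, 24 mm tall, far left; origin at the centre of its underside. To be left alone.
- cleaner: White bottle, loose, 52 mm diameter, 130 mm tall, far right; origin at the centre of its underside. To be left alone.
- driver: Screwdriver lying on the bench, far right, about 200 mm long; origin at the middle of its underside. To be left alone.

How it is judged:
By the outcome, as a careful person would: the job done as asked, in the order asked, and still so for the second after the job is handed in, with the robot touching nothing.
It also fails if it takes over 51 s, if anything falls off the work surface, if the arm or the gripper's body presses on something with over 40 N, if the wrist force passes 120 N, or if a joint passes its speed limit or range.

### The arm

A 7-joint arm with a two-finger parallel gripper is mounted at the origin on the work surface. World frame = base frame: x ahead of the robot, y to its left, z up, the work surface at z = 0. Lengths are in m, angles in degrees, forces in N, time in s.
With the tool pointing down it reaches from about 0.425 to 0.875 m from the base axis. Payload 9.9 kg.
Tool frame: the origin (TCP) lies at the centre of the arm's flange, where the gripper is bolted on; the fingertips stand 173 mm ahead of it and the grasp point (between the pads) lies 155 mm ahead of it; z points along the fingers, y is the line along which they close (so a half turn about z gives the same grasp; the last joint's range is limited). The gripper opens to 85 mm and grips with 20 to 120 N. Pads are 22 mm wide; open, the fingers measure 114 mm over their backs; the gripper's body (76 mm by 85 mm) begins 54 mm behind the grasp point. The pads swing forward as they close: fully open they stand 13 mm farther back than shut.
Start: joints at [63.094, 32.985, 1.427, 82.34, -0.859, 64.687, -3.237], TCP at [0.254, -0.625, 0.405] pointing down, gripper open.
Joint ranges: [-157.87, 157.87], [-19.46, 123.44], [-87.15, 90], [11.01, 140.99], [-62.26, 242.26], [9.8, 113.94], [-161.44, 161.44]. Speed limits (degrees/s): [127.2, 127.2, 172.46, 172.46, 180, 180, 180].

### API

Orientations are given as a 3x3 rotation matrix whose columns are the frame's x, y, z axes.
In Python, from station import bot gives the robot as it stands.
- The arm moves only by the shell command python3 -m handwheel 'ROWS'. ROWS is JSON, a list of rows, each an object of numbers: "claw": the finger opening in mm, from 0 to 85.4; "dx", "dy", "dz": the shift along the tool's x, y, z as a fraction of full scale; "roll": the turn about the tool's z as a fraction of full scale. A call has 1 to 5 rows; each row is the pose to reach, as a shift and turn from the pose commanded when the call began, along the tool's axes at that moment; what a row does not reach only later rows make up. Full scale, the value 1, is 50 cm for a shift and 60 degrees for a turn. A row lasts 1/12 s, in which the tool goes at most 41.7 mm and 7.16 degrees, less where a joint would pass 70% of its speed; a pose out of reach is approached as far as the arm can. A call with a number of a shift or a turn outside -1 to 1 is refused whole. A call with a gripper value outside its range is refused whole. The fingers move at their own pace and stop on an object; the grip force is fixed at half the most. Time passes only in rows, so rows that repeat a pose let the fingers close. It gives the time, the measured TCP pose, the force, the opening and the grip force at its end, in the units of the state.
- bot.get_state(): the state, without advancing time (a new reading comes with each control period).
- bot.snapshot(name): name is "side" or "top" or "wrist"; returns the picture (384x512x3 uint8, red, green, blue); there is no depth.
- bot.get_calibration(name): a dict with "fovy" (degrees; the focal length in pixels is half the picture's height over the tangent of half this angle, whatever the lens; pixels are square), "cx", "cy" (the principal point, pixels), "k1" (the pictures are not rectified: a ray, as slopes to the right and down, at radius r is drawn at 1 + k1 r^2 times it, then the intrinsics apply), "cam_to_world" (4x4, takes a point from camera to world coordinates). Camera axes: x right, y down, z forward; pixel columns grow to the right and rows downward; lengths in m; the calibration is good to about 2 mm. A picture is of the moment at which its call begins: read the wrist's pose just before it. get_calibration takes no time and is no camera call; for the wrist camera it gives the pose at the moment of the call.
- bot.sign_off(): hands the job in; it is judged then, once.
Trained networks look in the newest picture that a camera, given by its name, has taken for a name from the list of things; names that differ only in an ending like _2 or _b are one class to them, and where a whole thing is asked for, a point or a joint stands for the part that bears it (a point fixed in the world has none). Each returns a list of dicts, best first, with "p" (0 to 1); they miss things now and then, are a little off and sometimes report something else, mostly with a low value. They report only what shows in the picture. A call takes as long as a camera call.
- bot.cut_out(camera, thing): "mask" (384x512 bool, what is visible of it) and "position" ([column, row] in pixels, amid what is visible of it).
The state is a dict: "t": time; "joints": joint angles; "dq": joint speeds; "effort": joint torques, N m; "tool_pos": TCP position; "orientation": TCP orientation; "ft_force": force on the tool from outside, world axes, zero at the start; "ft_torque": the same for the moment, N m; "width": finger opening in m; "gripper_force": force on a finger pad.
Only numpy, scipy, OpenCV 4.12 (cv2) and the standard library are available. Lean on these libraries where they do the work, as an engineer would, in place of code of your own. Each camera call takes 0.05 s, during which the arm holds its last target. There are 200 camera calls.

## Working session

There is one attempt and no reset: what is moved stays moved. The work goes in short steps, Python scripts to look and compute and a shell command to move; the robot and the scene stay as the last step left them, time stands still between calls to the robot, and variables do not carry over. Pictures are saved under pics/ and viewed, at most 10 in all, crops included, and the job is handed in when it is done.

```bash
ls; mkdir -p pics; python3 - <<'E'
from station import bot
import cv2,numpy as np
s=bot.get_state();print(s['t'],s['tool_pos'],np.round(s['orientation'],3).tolist(),s['width'])
ims=[]
for n in ['side','top']:
    im=bot.snapshot(n);cv2.imwrite(f'pics/{n}0.png',im[...,::-1])
    c=bot.get_calibration(n);print(n,c['fovy'],c['cx'],c['cy'],c['k1'],np.round(c['cam_to_world'],4).tolist())
    for th in ['jig','push_bar','sled_face','hinge_point','jar','detector','spare_cassette']:
        r=bot.cut_out(n,th)
        for d in r[:2]:
            print(th,round(d['p'],2),np.round(d['position'],1).tolist(),int(d['mask'].sum()))
E
```

```text
pics
0.0 [ 0.25395393 -0.6252355   0.40385934] [[0.926, 0.376, -0.001], [0.376, -0.926, 0.001], [-0.0, -0.002, -1.0]] 0.08526750551591471
side 54.7608767052849 256.0297573808112 185.31442065699193 0.014550074647685944 [[-0.8934, -0.3116, 0.3235, 0.1844], [-0.449, 0.6026, -0.6598, 0.8598], [0.0107, -0.7347, -0.6783, 0.9495], [0.0, 0.0, 0.0, 1.0]]
jig 0.65 [239.2, 201.2] 4259
push_bar 0.83 [244.4, 192.2] 858
push_bar 0.39 [294.6, 193.0] 286
sled_face 0.69 [245.3, 213.3] 571
hinge_point 0.92 [241.8, 202.6] 4187
jar 0.66 [295.6, 194.0] 303
detector 0.95 [192.9, 238.4] 704
spare_cassette 0.82 [275.4, 166.4] 391
top 54.908894770125535 251.51709030613262 192.90836561079573 0.00034760667748337607 [[-0.0246, -0.9896, 0.1419, 0.4248], [-0.9995, 0.0215, -0.0238, 0.0254], [0.0205, -0.1424, -0.9896, 1.121], [0.0, 0.0, 0.0, 1.0]]
jig 0.87 [232.4, 173.8] 7321
jig 0.7 [213.6, 184.0] 1050
hinge_point 0.85 [233.5, 171.3] 7339
jar 0.71 [274.0, 225.0] 275
jar 0.23 [218.5, 180.0] 1082
detector 0.86 [170.5, 160.4] 817
spare_cassette 0.96 [311.4, 180.3] 987
```

```bash
python3 - <<'E'
import cv2,numpy as np
a=cv2.imread('pics/top0.png')[90:260,130:360];b=cv2.imread('pics/side0.png')[120:290,150:350]
cv2.imwrite('pics/t.png',cv2.resize(a,None,fx=3.4,fy=3.4,interpolation=2))
cv2.imwrite('pics/s.png',cv2.resize(b,None,fx=3.5,fy=3.5,interpolation=2))
E
```

```text
(no output)
```

View pics/t.png

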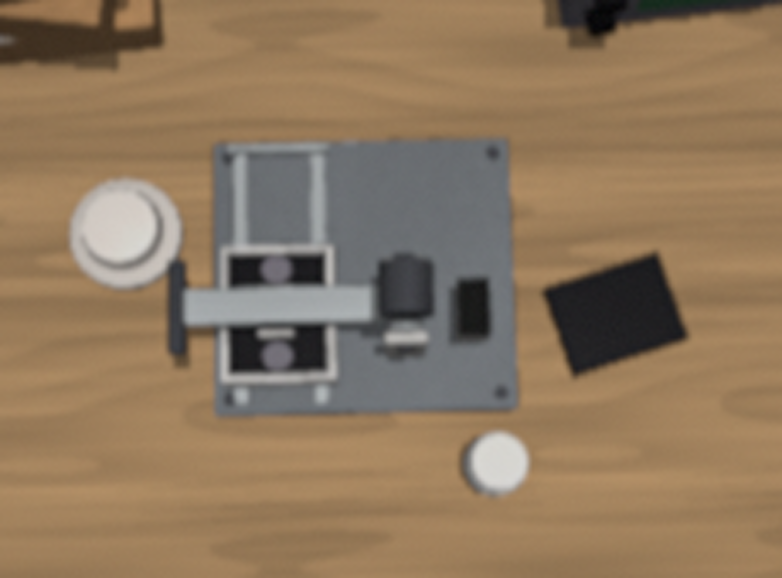

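View pics/s.png

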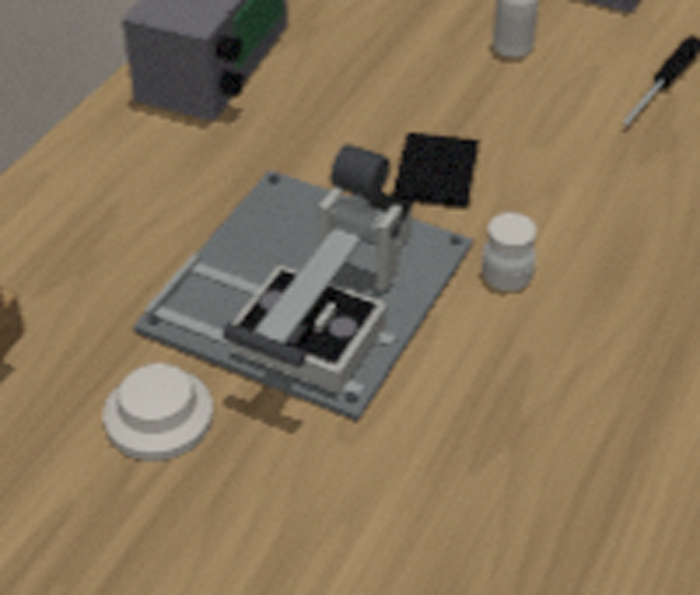

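The top view shows the plate corners at crop (216,142), (508,140), (517,408) and (217,412). The bar is at (177,308), the counterweight at (405,287) and the carrier's near edge at y≈380. The side view confirms the counterweight is a cross-wise cylinder above the hinge, so I can push it towards jig +x with a vertical fingertip.

```bash
cat > h.py <<'E'
from station import bot
import numpy as np
from scipy.optimize import least_squares
def proj(n,P,c=None):
    c=c or bot.get_calibration(n);T=np.linalg.inv(np.array(c['cam_to_world']))
    q=np.atleast_2d(P)@T[:3,:3].T+T[:3,3];s=q[:,:2]/q[:,2:];s=s*(1+c['k1']*(s**2).sum(1,keepdims=True))
    return s*(192/np.tan(np.radians(c['fovy']/2)))+[c['cx'],c['cy']]
def J(p,P):
    P=np.atleast_2d(P);a=p[2]-np.pi/2;c,s=np.cos(a),np.sin(a)
    return np.c_[p[0]+c*P[:,0]-s*P[:,1],p[1]+s*P[:,0]+c*P[:,1],P[:,2]]
E
python3 - <<'E'
from h import *
C=np.array([[-.1,.165,.012],[.17,.165,.012],[.17,-.085,.012],[-.1,-.085,.012]])
t=np.array([[216,142],[508,140],[517,408],[217,412]])/3.4+[130,90]
s=np.array([[135,327],[272,173],[472,240],[360,415]])/3.5+[150,120]
f=lambda p:np.r_[(proj('top',J(p,C))-t).ravel(),(proj('side',J(p,C))-s).ravel()]
r=least_squares(f,[.55,0,0]);p=r.x;print(p,np.round(r.fun,1))
np.save('p.npy',p)
for nm,q in dict(bar=[-.12,0,.085],barN=[-.12,-.04,.085],barF=[-.12,.04,.085],cw=[.07,0,.145],face=[-.04,-.06,.048],hinge=[.07,0,.085]).items():
    w=J(p,q);print(nm,w.round(3),((proj('top',w)-[130,90])*3.4).round(),((proj('side',w)-[150,120])*3.5).round())
s=bot.get_state();R=np.array(s['orientation']);print('yaw tool x',np.degrees(np.arctan2(R[1,0],R[0,0])),'jig x dir deg',np.degrees(p[2]-np.pi/2))
E
```

```text
[ 0.61331818  0.07734633 -0.00208197] [-1.1  0.1  0.  -0.6  0.1  0.6 -1.4  1.2 -0.5 -1.4 -0.3 -2.   1.  -1.1
 -0.3 -0.5]
bar [[0.614 0.197 0.085]] [[176. 307.]] [[265. 343.]]
barN [[0.574 0.197 0.085]] [[176. 355.]] [[304. 358.]]
barF [[0.654 0.197 0.085]] [[176. 260.]] [[227. 328.]]
cw [[0.613 0.007 0.145]] [[405. 289.]] [[362. 170.]]
face [[0.553 0.117 0.048]] [[277. 382.]] [[365. 335.]]
hinge [[0.613 0.007 0.085]] [[404. 303.]] [[362. 216.]]
yaw tool x 22.105932973840126 jig x dir deg -90.11928833903042
```

```bash
python3 -m handwheel '[{"claw":85,"dx":0.316,"dy":-0.246,"dz":0,"roll":0.37},{"claw":85,"dx":0.316,"dy":-0.246,"dz":0,"roll":0.37},{"claw":85,"dx":0.316,"dy":-0.246,"dz":0,"roll":0.37},{"claw":85,"dx":0.316,"dy":-0.246,"dz":0,"roll":0.37},{"claw":85,"dx":0.316,"dy":-0.246,"dz":0,"roll":0.37}]'
```

```text
t: 1.22
tool_pos: [0.3557, -0.4491, 0.4048]
orientation: [[1.0, -0.001, 0.001], [-0.001, -1.0, 0.001], [0.001, -0.001, -1.0]]
ft_force: [1.1, -0.0, 0.9]
width: 0.0852
gripper_force: 0.0
```

```bash
python3 -m handwheel '[{"claw":85,"dx":0.2,"dy":-0.35},{"claw":85,"dx":0.2,"dy":-0.35},{"claw":85,"dx":0.2,"dy":-0.35},{"claw":85,"dx":0.2,"dy":-0.35},{"claw":85,"dx":0.2,"dy":-0.35}]' && python3 -m handwheel '[{"claw":85,"dx":0.2,"dy":-0.35},{"claw":85,"dx":0.2,"dy":-0.35},{"claw":85,"dx":0.2,"dy":-0.35},{"claw":85,"dx":0.2,"dy":-0.35},{"claw":85,"dx":0.2,"dy":-0.35}]'
```

```text
invalid input
```

```bash
python3 -m handwheel '[{"claw":85,"dx":0.2,"dy":-0.35,"dz":0,"roll":0},{"claw":85,"dx":0.2,"dy":-0.35,"dz":0,"roll":0},{"claw":85,"dx":0.2,"dy":-0.35,"dz":0,"roll":0},{"claw":85,"dx":0.2,"dy":-0.35,"dz":0,"roll":0},{"claw":85,"dx":0.2,"dy":-0.35,"dz":0,"roll":0}]' && python3 -m handwheel '[{"claw":85,"dx":0.2,"dy":-0.35,"dz":0,"roll":0},{"claw":85,"dx":0.2,"dy":-0.35,"dz":0,"roll":0},{"claw":85,"dx":0.2,"dy":-0.35,"dz":0,"roll":0},{"claw":85,"dx":0.2,"dy":-0.35,"dz":0,"roll":0},{"claw":85,"dx":0.2,"dy":-0.35,"dz":0,"roll":0}]'
```

```text
t: 1.63
tool_pos: [0.4556, -0.2743, 0.405]
orientation: [[1.0, -0.0, 0.001], [-0.0, -1.0, 0.0], [0.001, -0.0, -1.0]]
ft_force: [0.7, 0.0, -0.6]
width: 0.0849
gripper_force: 0.0
t: 2.05
tool_pos: [0.5558, -0.0992, 0.4049]
orientation: [[1.0, 0.0, 0.001], [0.0, -1.0, 0.001], [0.001, -0.001, -1.0]]
ft_force: [0.1, -1.2, 0.6]
width: 0.0851
gripper_force: 0.0
```

```bash
python3 -m handwheel '[{"claw":85,"dx":0.114,"dy":-0.2,"dz":0.1,"roll":0},{"claw":85,"dx":0.114,"dy":-0.2,"dz":0.1,"roll":0},{"claw":85,"dx":0.114,"dy":-0.2,"dz":0.1,"roll":0},{"claw":85,"dx":0.114,"dy":-0.2,"dz":0.1,"roll":0},{"claw":85,"dx":0.114,"dy":-0.2,"dz":0.1,"roll":0}]' && python3 - <<'E'
from h import *
import cv2
w=bot.snapshot('wrist');s=bot.snapshot('side')
c=bot.get_calibration('wrist');p=np.load('p.npy')
print(proj('wrist',J(p,[[.07,0,.145],[.07,0,.167],[.048,0,.145],[-.12,-.04,.085],[-.04,-.06,.048]]),c).round())
cv2.imwrite('pics/w1.png',np.hstack([w,cv2.resize(s[90:260,140:340],(452,384))])[...,::-1][:, :])
im=cv2.imread('pics/w1.png');cv2.imwrite('pics/w1.png',cv2.resize(im,(800,int(384*800/964))))
E
```

```text
t: 2.47
tool_pos: [0.6123, 0.0006, 0.3532]
orientation: [[1.0, 0.003, -0.002], [0.003, -1.0, 0.001], [-0.002, -0.001, -1.0]]
ft_force: [0.8, -0.1, 0.2]
width: 0.0849
gripper_force: 0.0
[[238. 224.]
 [236. 240.]
 [202. 224.]
 [ 19. 238.]
 [131. 240.]]
```

View pics/w1.png

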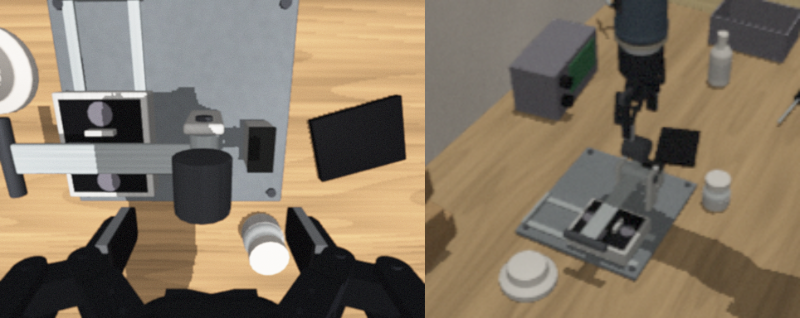

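The wrist view shows the counterweight at about (202,185) in the picture, between the open fingers and where it was predicted. The left finger is free on its −x side.

```bash
python3 -m handwheel '[{"claw":85,"dx":0,"dy":0,"dz":0.07,"roll":0},{"claw":85,"dx":0,"dy":0,"dz":0.14,"roll":0},{"claw":85,"dx":0,"dy":0,"dz":0.14,"roll":0},{"claw":85,"dx":0,"dy":0.02,"dz":0.14,"roll":0},{"claw":85,"dx":0,"dy":0.03,"dz":0.14,"roll":0}]' && python3 -m handwheel '[{"claw":85,"dx":0,"dy":0.01,"dz":0,"roll":0},{"claw":85,"dx":0,"dy":0.02,"dz":0,"roll":0},{"claw":85,"dx":0,"dy":0.03,"dz":0,"roll":0},{"claw":85,"dx":0,"dy":0.04,"dz":0.005,"roll":0},{"claw":85,"dx":0,"dy":0.05,"dz":0.01,"roll":0}]'
```

```text
t: 2.98
tool_pos: [0.6117, -0.0187, 0.2864]
orientation: [[1.0, -0.002, 0.0], [-0.002, -1.0, 0.0], [0.0, -0.0, -1.0]]
ft_force: [-2.8, 4.9, 1.5]
width: 0.085
gripper_force: 2.5
t: 3.4
tool_pos: [0.6127, -0.0431, 0.283]
orientation: [[1.0, -0.002, 0.005], [-0.002, -1.0, 0.001], [0.005, -0.001, -1.0]]
ft_force: [-0.7, 4.1, 2.5]
width: 0.0848
gripper_force: 2.1
```

```bash
python3 -m handwheel '[{"claw":85,"dx":0,"dy":0.012,"dz":0.005,"roll":0},{"claw":85,"dx":0,"dy":0.024,"dz":0.01,"roll":0},{"claw":85,"dx":0,"dy":0.036,"dz":0.02,"roll":0},{"claw":85,"dx":0,"dy":0.048,"dz":0.02,"roll":0},{"claw":85,"dx":0,"dy":0.06,"dz":0.02,"roll":0}]' && python3 -m handwheel '[{"claw":85,"dx":0,"dy":0.02,"dz":0,"roll":0},{"claw":85,"dx":0,"dy":0.02,"dz":0,"roll":0},{"claw":85,"dx":0,"dy":0.02,"dz":0,"roll":0},{"claw":85,"dx":0,"dy":0.02,"dz":0,"roll":0},{"claw":85,"dx":0,"dy":0.02,"dz":0,"roll":0}]'; python3 - <<'E'
from h import *
import cv2
s=bot.snapshot('side');t=bot.snapshot('top')
cv2.imwrite('pics/p2.png',np.hstack([cv2.resize(x[80:270,120:350],(400,330)) for x in (s,t)])[...,::-1])
E
```

```text
t: 3.82
tool_pos: [0.6113, -0.0739, 0.2691]
orientation: [[1.0, -0.003, -0.002], [-0.003, -1.0, -0.001], [-0.002, 0.001, -1.0]]
ft_force: [0.3, -0.3, -0.3]
width: 0.085
gripper_force: 0.0
t: 4.23
tool_pos: [0.6118, -0.082, 0.2697]
orientation: [[1.0, -0.001, -0.0], [-0.001, -1.0, 0.0], [-0.0, -0.0, -1.0]]
ft_force: [-0.0, -0.3, -0.1]
width: 0.0852
gripper_force: 0.0
```

View pics/p2.png

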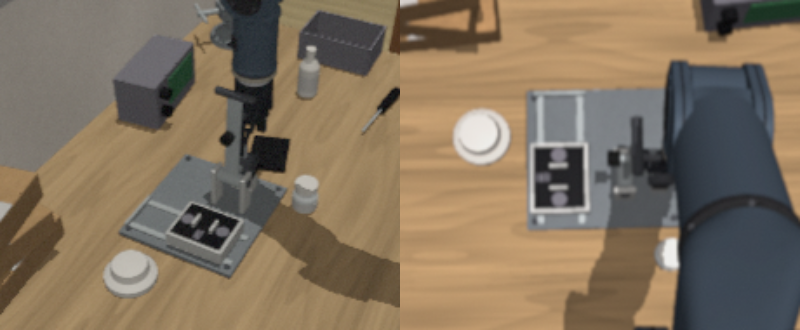

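The arm stands upright against its stop in both views: bar at (236,95) in the left half, carrier free. Next I retract upward, slightly to the right, then move in front of the carrier.

```bash
python3 -m handwheel '[{"claw":85,"dx":0,"dy":0,"dz":-0.03,"roll":0},{"claw":85,"dx":0,"dy":0.03,"dz":-0.1,"roll":0},{"claw":85,"dx":0,"dy":0.04,"dz":-0.18,"roll":0},{"claw":85,"dx":0,"dy":0.04,"dz":-0.26,"roll":0},{"claw":85,"dx":0,"dy":0.04,"dz":-0.34,"roll":0}]' && python3 -m handwheel '[{"claw":60,"dx":0,"dy":0,"dz":-0.08,"roll":0},{"claw":0,"dx":-0.08,"dy":0,"dz":-0.08,"roll":0},{"claw":0,"dx":-0.16,"dy":0,"dz":-0.08,"roll":0},{"claw":0,"dx":-0.24,"dy":0,"dz":-0.08,"roll":0},{"claw":0,"dx":-0.24,"dy":-0.08,"dz":-0.08,"roll":0}]'
```

```text
t: 4.75
tool_pos: [0.6113, -0.1026, 0.4416]
orientation: [[1.0, -0.002, -0.0], [-0.002, -1.0, -0.0], [-0.0, 0.0, -1.0]]
ft_force: [1.5, -0.5, -0.2]
width: 0.085
gripper_force: 0.0
t: 5.17
tool_pos: [0.4851, -0.0694, 0.4801]
orientation: [[1.0, -0.014, -0.003], [-0.014, -1.0, -0.005], [-0.003, 0.005, -1.0]]
ft_force: [1.3, -0.9, -0.1]
width: 0.0248
gripper_force: 0.0
```

```bash
python3 -m handwheel '[{"claw":0,"dx":0,"dy":-0.08,"dz":0,"roll":0},{"claw":0,"dx":0,"dy":-0.16,"dz":0,"roll":0},{"claw":0,"dx":0,"dy":-0.24,"dz":0,"roll":0},{"claw":0,"dx":0,"dy":-0.32,"dz":0,"roll":0},{"claw":0,"dx":0,"dy":-0.37,"dz":0,"roll":0}]' && python3 -m handwheel '[{"claw":0,"dx":0,"dy":0,"dz":0.08,"roll":0},{"claw":0,"dx":0,"dy":0,"dz":0.16,"roll":0},{"claw":0,"dx":0,"dy":0,"dz":0.24,"roll":0},{"claw":0,"dx":0,"dy":0,"dz":0.32,"roll":0},{"claw":0,"dx":0,"dy":0,"dz":0.4,"roll":0}]'; python3 - <<'E'
from h import *
import cv2
s=bot.snapshot('side');t=bot.snapshot('top')
cv2.imwrite('pics/p3.png',np.hstack([cv2.resize(x[80:270,120:350],(400,330)) for x in (s,t)])[...,::-1])
E
```

```text
t: 5.58
tool_pos: [0.4911, 0.1273, 0.48]
orientation: [[1.0, 0.003, 0.0], [0.003, -1.0, 0.002], [0.0, -0.002, -1.0]]
ft_force: [0.5, -0.3, -0.1]
width: -0.0003
gripper_force: 0.0
t: 6.0
tool_pos: [0.4917, 0.1231, 0.2785]
orientation: [[1.0, -0.001, 0.001], [-0.001, -1.0, 0.001], [0.001, -0.001, -1.0]]
ft_force: [1.3, 0.3, -0.8]
width: 0.0002
gripper_force: 0.0
```

View pics/p3.png

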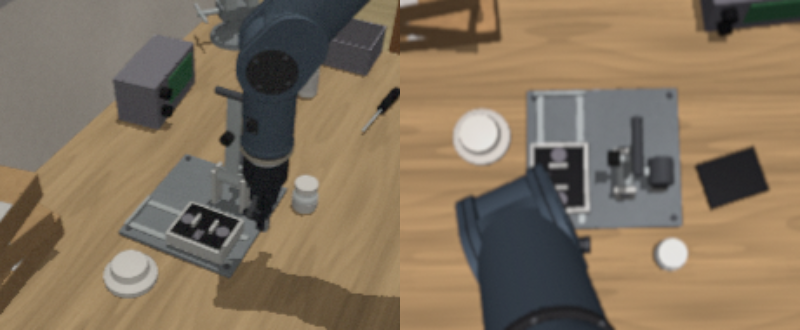

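The arm stands raised, and the gripper is in front of the carrier's near face with nothing disturbed. I'll lower it and push.

```bash
python3 -m handwheel '[{"claw":0,"dx":0,"dy":-0.014,"dz":0.08,"roll":0},{"claw":0,"dx":0,"dy":-0.014,"dz":0.15,"roll":0},{"claw":0,"dx":0,"dy":-0.014,"dz":0.15,"roll":0},{"claw":0,"dx":0.04,"dy":-0.014,"dz":0.15,"roll":0},{"claw":0,"dx":0.08,"dy":-0.014,"dz":0.15,"roll":0}]' && python3 -m handwheel '[{"claw":0,"dx":0.015,"dy":0,"dz":0,"roll":0},{"claw":0,"dx":0.03,"dy":0,"dz":0,"roll":0},{"claw":0,"dx":0.045,"dy":0,"dz":0,"roll":0},{"claw":0,"dx":0.06,"dy":0,"dz":0,"roll":0},{"claw":0,"dx":0.075,"dy":0,"dz":0,"roll":0}]'&& python3 -m handwheel '[{"claw":0,"dx":0.015,"dy":0,"dz":0,"roll":0},{"claw":0,"dx":0.03,"dy":0,"dz":0,"roll":0},{"claw":0,"dx":0.045,"dy":0,"dz":0,"roll":0},{"claw":0,"dx":0.06,"dy":0,"dz":0,"roll":0},{"claw":0,"dx":0.07,"dy":0,"dz":0,"roll":0}]'
```

```text
t: 6.52
tool_pos: [0.5326, 0.1301, 0.2075]
orientation: [[1.0, -0.001, -0.0], [-0.001, -1.0, -0.0], [-0.0, 0.0, -1.0]]
ft_force: [0.5, -0.1, -0.8]
width: 0.0
gripper_force: 0.0
t: 6.93
tool_pos: [0.5698, 0.1297, 0.2056]
orientation: [[1.0, -0.001, -0.0], [-0.001, -1.0, 0.0], [-0.0, -0.0, -1.0]]
ft_force: [-1.6, -0.2, 1.8]
width: -0.0002
gripper_force: 0.9
t: 7.35
tool_pos: [0.6055, 0.1296, 0.2045]
orientation: [[1.0, -0.002, 0.0], [-0.002, -1.0, 0.0], [0.0, -0.0, -1.0]]
ft_force: [-1.9, 0.4, 0.4]
width: 0.0001
gripper_force: 0.8
```

```bash
python3 -m handwheel '[{"claw":0,"dx":0.007,"dy":0,"dz":0,"roll":0},{"claw":0,"dx":0.014,"dy":0,"dz":0,"roll":0},{"claw":0,"dx":0.021,"dy":0,"dz":0,"roll":0},{"claw":0,"dx":0.028,"dy":0,"dz":0,"roll":0},{"claw":0,"dx":0.03,"dy":0,"dz":0,"roll":0}]'&& python3 -m handwheel '[{"claw":0,"dx":0.003,"dy":0,"dz":0,"roll":0},{"claw":0,"dx":0.006,"dy":0,"dz":0,"roll":0},{"claw":0,"dx":0.008,"dy":0,"dz":0,"roll":0},{"claw":0,"dx":0.008,"dy":0,"dz":0,"roll":0},{"claw":0,"dx":0.008,"dy":0,"dz":0,"roll":0}]'
```

```text
t: 7.77
tool_pos: [0.62, 0.1296, 0.2046]
orientation: [[1.0, -0.002, 0.0], [-0.002, -1.0, 0.0], [0.0, -0.0, -1.0]]
ft_force: [-1.9, 0.6, 0.1]
width: -0.0002
gripper_force: 0.8
t: 8.18
tool_pos: [0.6237, 0.1295, 0.2047]
orientation: [[1.0, -0.002, 0.0], [-0.002, -1.0, -0.0], [0.0, 0.0, -1.0]]
ft_force: [-0.9, 0.0, -0.2]
width: 0.0002
gripper_force: 0.3
```

```bash
python3 -m handwheel '[{"claw":0,"dx":0.003,"dy":0,"dz":0,"roll":0},{"claw":0,"dx":0.006,"dy":0,"dz":0,"roll":0},{"claw":0,"dx":0.009,"dy":0,"dz":0,"roll":0},{"claw":0,"dx":0.012,"dy":0,"dz":0,"roll":0},{"claw":0,"dx":0.012,"dy":0,"dz":0,"roll":0}]'
```

```text
t: 8.6
tool_pos: [0.6285, 0.1296, 0.2046]
orientation: [[1.0, -0.001, -0.004], [-0.001, -1.0, -0.001], [-0.004, 0.001, -1.0]]
ft_force: [-8.0, 0.2, 5.3]
width: 0.0002
gripper_force: 4.0
```

```bash
python3 -m handwheel '[{"claw":0,"dx":0.004,"dy":0,"dz":0,"roll":0},{"claw":0,"dx":0.006,"dy":0,"dz":0,"roll":0},{"claw":0,"dx":0.006,"dy":0,"dz":0,"roll":0},{"claw":0,"dx":0.006,"dy":0,"dz":0,"roll":0},{"claw":0,"dx":0.006,"dy":0,"dz":0,"roll":0}]'
```

```text
t: 9.02
tool_pos: [0.6294, 0.1297, 0.2044]
orientation: [[1.0, -0.001, -0.009], [-0.001, -1.0, -0.001], [-0.009, 0.001, -1.0]]
ft_force: [-17.2, 0.5, 13.5]
width: 0.0
gripper_force: 8.9
```

The push is firmly against the end stop: force is up to 17 N and position has stalled. I'll back off the way I came, then rise.

```bash
python3 -m handwheel '[{"claw":0,"dx":-0.03,"dy":0,"dz":0,"roll":0},{"claw":0,"dx":-0.1,"dy":0,"dz":0,"roll":0},{"claw":0,"dx":-0.17,"dy":0,"dz":0,"roll":0},{"claw":0,"dx":-0.25,"dy":0,"dz":0,"roll":0},{"claw":0,"dx":-0.3,"dy":0,"dz":-0.02,"roll":0}]' && python3 -m handwheel '[{"claw":0,"dx":0,"dy":0,"dz":-0.08,"roll":0},{"claw":0,"dx":0,"dy":0,"dz":-0.16,"roll":0},{"claw":0,"dx":0,"dy":0,"dz":-0.24,"roll":0},{"claw":0,"dx":0,"dy":0,"dz":-0.3,"roll":0},{"claw":0,"dx":0,"dy":0,"dz":-0.3,"roll":0}]'; python3 - <<'E'
from h import *
import cv2
s=bot.snapshot('side');t=bot.snapshot('top')
p=np.load('p.npy');print(((proj('top',J(p,[-.04,.025,.048]))-[120,80])*[400/230,330/190]).round()+[400,0])
cv2.imwrite('pics/p4.png',np.hstack([cv2.resize(x[80:270,120:350],(400,330)) for x in (s,t)])[...,::-1])
E
```

```text
t: 9.43
tool_pos: [0.479, 0.1294, 0.2137]
orientation: [[1.0, -0.001, -0.004], [-0.001, -1.0, -0.001], [-0.004, 0.001, -1.0]]
ft_force: [-0.9, -0.3, 0.5]
width: 0.0001
gripper_force: 0.0
t: 9.85
tool_pos: [0.4842, 0.1302, 0.371]
orientation: [[1.0, -0.002, 0.011], [-0.002, -1.0, 0.003], [0.011, -0.003, -1.0]]
ft_force: [0.9, -0.2, 0.1]
width: -0.0
gripper_force: 0.0
[[559. 163.]]
```

View pics/p4.png

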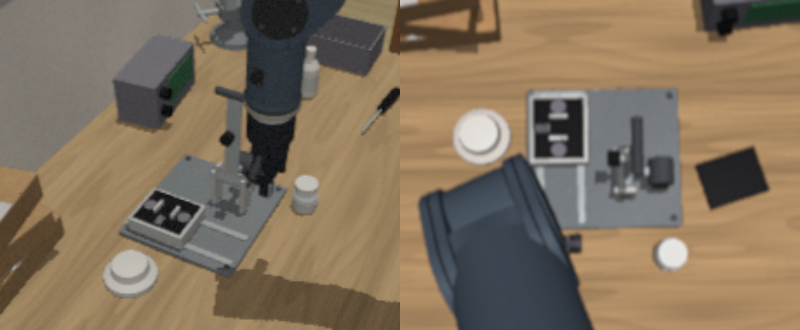

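The carrier is at the end stop: its near edge is at about (559,163), as predicted for full travel. The arm is still raised, the loose items have not moved, and the robot is clear.

```bash
python3 -c "
from station import bot
print(bot.sign_off())"
```

```text
the job is handed in; nothing more can be done
None
```

The hold-down arm is raised and staying against its stop, the carrier is pushed out to its end stop, the loose items near the jig are undisturbed in the last pictures, and the job was handed in at about 10 s; I raised the arm by pushing its counterweight, not the push bar, because the tool can only point down.

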